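# Level the polished slab on the cup stage by feel

### The arm

A 6-joint arm with a two-finger parallel gripper is mounted at the origin on the work surface. World frame = base frame: x ahead of the robot, y to its left, z up, the work surface at z = 0. Lengths are in m, angles in rad, forces in N, time in s.
With the tool pointing down it reaches from about 0.275 to 0.875 m from the base axis. Payload 12.5 kg.
Tool frame: the origin (TCP) lies on the centre line of the jaws, within the pads' length; the fingertips stand r.finger_overhang ahead of it and the grasp point (between the pads) lies 3 mm ahead of it (r.finger_overhang is the distance from the TCP to the fingertips, in m); z points along the fingers, y is the line along which they close (so a half turn about z gives the same grasp; the last joint's range is limited). The gripper opens to 85 mm and grips with 20 to 120 N. Pads are 22 mm wide; open, the fingers measure 114 mm over their backs; the gripper's body (76 mm by 85 mm) begins 54 mm behind the grasp point. The pads swing forward as they close: fully open they stand 13 mm farther back than shut.
Start: joints at [-1.257, 0.351, 1.652, -0, 1.139, -0.085], TCP at [0.214, -0.507, 0.253] pointing down, gripper open.
Joint ranges: [-2.75, 2.75], [-0.79, 2.1], [0.01, 2.65], [-1.57, 4.71], [0.07, 3.14], [-2.87, 2.87]. Speed limits (rad/s): [2.22, 2.22, 2.79, 3.14, 3.14, 3.14].

### API

Orientations are given as a unit quaternion [x, y, z, w].
In Python, from cell import r, optics gives the robot as it stands. The module is installed in compiled form; this text tells all that it offers. Calls block until the motion is done:
- r.move_to(position, orientation): joint-space move of the TCP to a pose.
- r.move_linear(position, rot=None, vel=0.15): straight line of the TCP; rot=None keeps the orientation; vel is the mean speed in m/s.
- r.set_joints(angles): joint-space move.
- r.set_gripper(opening, squeeze=None): opening from 0.0 (shut) to 1.0 (fully open); squeeze is the grip in N (None keeps the last); returns when the fingers have stopped.
- r.sleep(seconds).
- r.inverse_kinematics(position, orientation): joint angles nearest the present ones, or None.
- optics.get_image(name): name is "scene" or "top" or "wrist"; returns a dict with "pixels" (480x640x3 uint8, red, green, blue), "depth" (480x640 float32, m along the optical axis (not along the pixel's ray), 0 where there is no reading), "fx", "fy", "cx", "cy" (pixels), "D" ([k1, k2, p1, p2, k3] as OpenCV has them; the pictures are not rectified), "camera_from_world" (4x4, takes a point from world to camera coordinates); the wrist camera has in their place "mount" (4x4, takes a point from camera to tool coordinates, whose origin is the TCP and whose axes are the flange's). Camera axes: x right, y down, z forward; pixel columns grow to the right and rows downward; lengths in m; the calibration is good to about 2 mm. A picture is of the moment at which its call begins: read the wrist's pose just before it.
A pose or a line that the arm cannot do raises r.PlanningError and nothing moves.
- r.hand_in(): hands the job in; it is judged then, once.
Readings, each from a call of its own:
- r.current_t(): time.
- r.current_q(): joint angles.
- r.current_qvel(): joint speeds.
- r.current_effort(): joint torques, N m.
- r.current_tool_pos(): TCP position.
- r.current_ee_rot(): TCP orientation.
- r.current_contact_force(): force on the tool from outside, world axes, zero at the start.
- r.current_torque(): the same for the moment, N m.
- r.current_opening(): opening from 0.0 (shut) to 1.0 (fully open).
- r.current_finger_force(): force on a finger pad.
Only numpy, scipy, OpenCV 4.12 (cv2) and the standard library are available. Lean on these libraries where they do the work, as an engineer would, in place of code of your own. Each camera call takes 0.05 s, during which the arm holds its last target. There are 200 camera calls.

### The job

The polished rock slab on the microscope's cup stage stands tilted. Take the nylon-tipped probe from the tool rack, touch its tip to the slab's face at several points, lifting it between touches, to feel which side is high, and press that side down with the tip until the face is level to within a degree; then put the probe back in its hole in the rack. Never push harder than 25 N on the slab, keep the gripper itself off the stage, and leave the other things on the bench where they are.

Things in the scene. Friction and masses are not known exactly. Their poses are not given: they have to be found in the camera images.
- stage: Microscope cup stage, fixed to the bench: grey round foot 110 mm across, short post, and on it a friction cup carrying an aluminium disc 112 mm across with a round polished marble slab, 100 mm across, 8 mm thick, centred on top. Origin: centre of the foot's underside, on the bench, z up. The slab's centre is straight above it. The slab cracks above 25 N.
- stage_axis (a point): Fixed point on the stage's axis, 97 mm above the bench. The centre of the slab's face is on this axis, up to 7 mm above or below this point (90 to 104 mm over the bench). The cup swivels all ways about that centre, which so keeps its height. The face starts tilted 3 to 6 degrees, direction unknown: rim 3 to 5 mm high on one side, as low on the other. Tilt and height are not measured: feel them.
- stage_clamp (a point): Clamp screw on the post's sleeve, 30 mm above the bench; leave it: the post stays put. The cup is held by friction alone: a touch of a few newtons does not move it; pressed 40 mm from the slab's centre with 10 to 15 N the face gives there, slowly, and stays where it is left without springing back. Near the centre it is rigid. Past 12 degrees it jumps out of its socket.
- probe: Loose probe, about 90 g, 133 mm long, upright in the rack: white nylon ball tip 12 mm across, steel rod 8 mm, round guard 34 mm across, square aluminium handle 20 x 20 mm. Origin: lowest point of the tip; z up the probe; x, y normal to the handle's flats. Above the origin: guard 70 to 75 mm, handle 75 to 133 mm. In the rack the guard rests on the rack's top, origin 10 mm above the bench.
- rack: White tool rack fixed to the bench, 64 (x) x 150 (y) x 80 mm high, open below its 30 mm thick top. Origin: centre of its underside. It has two holes: the probe's, 16 mm wide, at y = -45 mm, and a smaller one, 10 mm wide, at y = +45 mm, in which the needle holder hangs.
- rack_hole (a point): Centre of the mouth of the probe's hole, on the rack's top, 80 mm above the bench. The hole is 16 mm wide with a 2 mm chamfer and goes through the 30 mm thick top.
- needle: Bystander: needle holder with a round wooden handle 12 mm across, in the rack's smaller hole; its top is 134 mm above the bench. Origin: its lowest point.
- tweezers: Bystander: steel tweezers, 135 mm long, 7 mm high, lying between stage and rack. Origin: centre of the underside.
- dish: Bystander: glass Petri dish, 90 mm across, 16 mm high. Origin: centre of the underside.
- amber: Bystander: amber glass jar, 72 mm across, 130 mm high. Origin: centre of the underside.
- beaker: Bystander: glass beaker, 70 mm across, 90 mm high. Origin: centre of the underside.
- driver: Bystander: screwdriver with a black handle, 160 mm long, lying on the bench.
- offcut: Bystander: marble offcut, 60 x 45 x 25 mm. Origin: centre of the underside.
- mount: Bystander: grey round specimen mount, 32 mm across, 22 mm high. Origin: centre of the underside.
Not all that is in view belongs to the job. Of the things like the probe, leave any that is orange; of the rest the larger one is meant. What is shaped like the rack but pink is not meant.

How it is judged:
By the outcome, as a careful person would: the job done as asked, in the order asked, and still so for the second after the job is handed in, with the robot touching nothing.
It also fails if it takes over 64 s, if anything falls off the work surface, if the arm or the gripper's body presses on something with over 40 N, if the wrist force passes 120 N, or if a joint passes its speed limit or range.

## Working session

There is one attempt and no reset: what is moved stays moved. The work goes in short steps, each a Python script; the robot and the scene stay as the last script left them, time stands still between calls to the robot, and variables do not carry over. Pictures are saved under pics/ and viewed, at most 10 in all, crops included, and the job is handed in when it is done.

```bash
mkdir -p pics; python3 - <<'E'
from cell import r, optics
import cv2,pickle
for n in("scene","top"):
    d=optics.get_image(n); pickle.dump(d,open(n+".pkl","wb")); cv2.imwrite(f"pics/{n}0.png",d["pixels"][:,:,::-1])
    print(n,d["fx"],d["cx"],d["cy"],d["D"],d["camera_from_world"].round(3).tolist())
print(r.current_t(),r.finger_overhang,r.current_ee_rot(),r.current_contact_force(),r.current_opening())
E
```

```text
scene 496.675058691515 321.78648357022917 242.56561436419892 [0.04211785 0.         0.         0.         0.        ] [[0.865, 0.502, -0.01, -0.477], [0.291, -0.517, -0.805, -0.078], [-0.409, 0.693, -0.593, 1.352], [0.0, 0.0, 0.0, 1.0]]
top 436.4640261043655 323.2774542423094 236.3372367153932 [-0.03718832  0.          0.          0.          0.        ] [[0.007, -1.0, 0.022, -0.002], [-0.999, -0.008, -0.048, 0.533], [0.048, -0.021, -0.999, 1.072], [0.0, 0.0, 0.0, 1.0]]
0.1 0.022 [ 9.80187143e-01  1.98072861e-01 -7.26584033e-05 -5.48022428e-04] [0.36322759 1.00070488 0.82809089] 1.0015993942930144
```

View pics/top0.png

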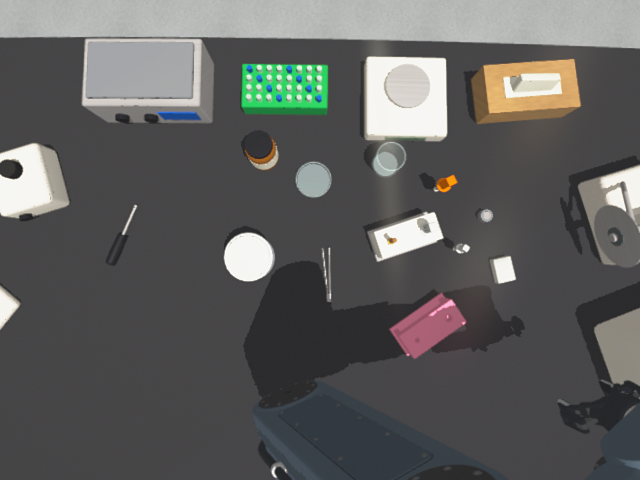

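View pics/scene0.png

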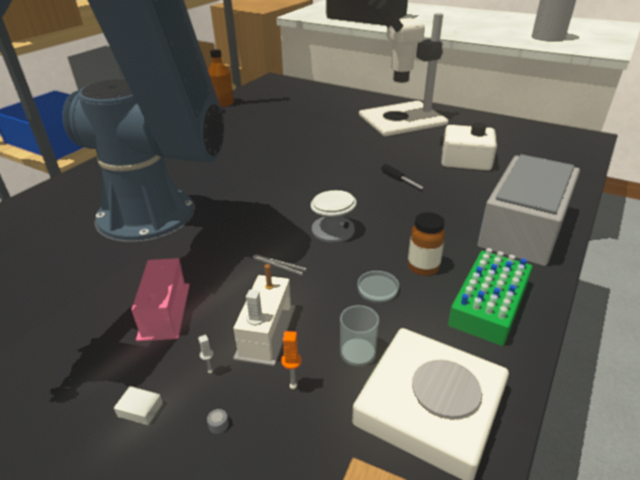

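```bash
cat > h.py <<'E'
import numpy as np,cv2
def cloud(d,T=None):
    """world points HxWx3 (T = world_from_camera)"""
    K=np.array([[d["fx"],0,d["cx"]],[0,d["fy"],d["cy"]],[0,0,1]])
    v,u=np.mgrid[:480,:640]
    n=cv2.undistortPoints(np.stack([u,v],-1).reshape(-1,1,2).astype(np.float64),K,np.array(d["D"])).reshape(480,640,2)
    z=d["depth"].astype(float)
    P=np.dstack([n*z[...,None],z])
    if T is None: T=np.linalg.inv(d["camera_from_world"])
    W=P@T[:3,:3].T+T[:3,3]; W[z==0]=np.nan
    return W
E
python3 - <<'E'
from h import *
import pickle
d=pickle.load(open("top.pkl","rb")); W=cloud(d)
for n,(u,v) in dict(rack=(385,245),handle=(423,225),needle=(391,239),slab=(249,257),tweez=(327,275),small=(462,247),orange=(450,182),table=(300,230),dish=(313,180),beaker=(390,160),pink=(430,320)).items(): print(n,W[v,u].round(4))
def sel(u0,u1,v0,v1,a,b):
    w=W[v0:v1,u0:u1].reshape(-1,3); return w[(w[:,2]>a)&(w[:,2]<b)]
w=sel(360,455,205,270,.07,.09); print("rack",len(w),w[:,2].mean(),cv2.minAreaRect(w[:,:2].astype(np.float32)*1000))
w=sel(410,435,212,242,.125,.16); print("handle",len(w),w.mean(0),cv2.minAreaRect(w[:,:2].astype(np.float32)*1000))
w=sel(380,400,225,250,.11,.15); print("needle",len(w),w.mean(0))
w=sel(450,475,235,260,.03,.2); print("small",len(w),w[:,2].max(),np.ptp(w,0))
w=sel(215,285,222,292,.08,.12); print("slab",len(w),w.mean(0),np.std(w[:,2]),cv2.minEnclosingCircle(w[:,:2].astype(np.float32)*1000))
A=np.c_[w[:,:2]-w[:,:2].mean(0),np.ones(len(w))];print(np.linalg.lstsq(A,w[:,2],rcond=None)[0])
im=np.vstack([cv2.resize(d["pixels"][170:270,360:490,::-1],None,fx=4.6,fy=4.6,interpolation=cv2.INTER_CUBIC)]);cv2.imwrite("pics/crop1.png",im)
E
```

```text
rack [ 0.5106 -0.141   0.0795]
handle [ 0.5577 -0.229   0.0871]
needle [ 0.5233 -0.1492  0.1131]
slab [0.4803 0.1743 0.0893]
tweez [ 0.4364 -0.0083 -0.0058]
small [ 0.5071 -0.3215  0.0854]
orange [ 0.6516 -0.2791  0.1332]
table [0.5489 0.0605 0.0018]
dish [0.6755 0.0289 0.0036]
beaker [ 0.7284 -0.1658  0.0067]
pink [ 0.3362 -0.2471  0.0786]
rack 1559 0.07998374788067578 ((534.4945068359375, -195.6477508544922), (64.01656341552734, 148.97019958496094), 18.82584571838379)
handle 63 [ 0.54950358 -0.23404561  0.13986157] ((549.8283081054688, -237.37718200683594), (19.933494567871094, 16.419607162475586), 17.652280807495117)
needle 30 [ 0.52028698 -0.15284581  0.13066342]
small 97 0.09277073690632465 [0.01953619 0.01885549 0.04822666]
slab 1764 [0.48259415 0.17643596 0.09036524] 0.0037092722215409596 ((481.465576171875, 177.59495544433594), 56.105560302734375)
[0.06013005 0.00057329 0.09036524]
```

View pics/crop1.png

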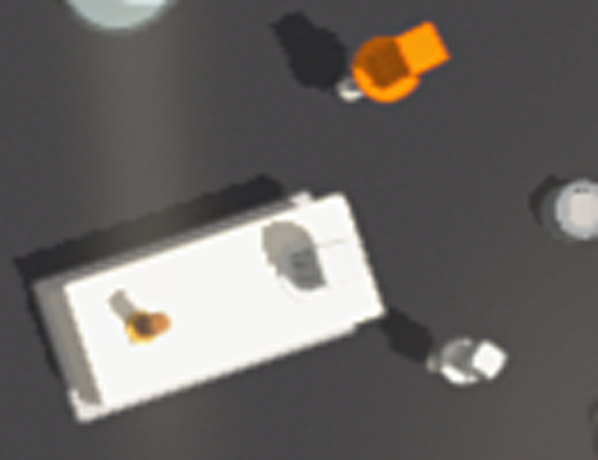

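Three probe-like things are in view in the top picture: the orange one (447,183), excluded by colour. The small white/grey one (462,248) stands 93 mm high with a small handle. The one in the white rack (427,226) has a handle about 20 mm wide with its top at 140 mm, so it is the larger and fits the description. The pink rack (428,325) is a decoy. The crop confirms this. Next I look from the wrist camera.

```bash
cat >> h.py <<'E'
from scipy.spatial.transform import Rotation as R
def q(deg):
    """tool down, tool x at deg in the world xy plane"""
    a=np.radians(deg)/2; return [np.cos(a),np.sin(a),0.,0.]
def wrist(r,optics):
    T=np.eye(4); T[:3,:3]=R.from_quat(r.current_ee_rot()).as_matrix(); T[:3,3]=r.current_tool_pos()
    d=optics.get_image("wrist"); return d,cloud(d,T@d["mount"])
E
python3 - <<'E'
from h import *
from cell import r, optics
r.move_to([.5495,-.238,.29],q(18.2)); r.sleep(.2)
print(r.current_t(),r.current_q(),r.current_contact_force())
d,W=wrist(r,optics); cv2.imwrite("pics/w1.png",d["pixels"][:,:,::-1])
w=W.reshape(-1,3); w=w[(abs(w[:,0]-.549)<.04)&(abs(w[:,1]+.238)<.04)]
for a,b in((.134,.15),(.128,.15),(.076,.0835)):
    s=w[(w[:,2]>a)&(w[:,2]<b)]; print(len(s),s[:,2].mean() if len(s) else 0,cv2.minAreaRect(s[:,:2].astype(np.float32)*1000) if len(s) else 0)
w=W.reshape(-1,3); w=w[(abs(w[:,2]-.08)<.004)&(np.hypot(w[:,0]-.534,w[:,1]+.196)<.1)];print(cv2.minAreaRect(w[:,:2].astype(np.float32)*1000))
E
```

```text
1.8917 [-4.87776046e-01  4.07010546e-01  1.47627997e+00 -5.56254831e-05
  1.25840666e+00  7.66466033e-01] [-0.61271503 -0.2287719  -1.0612742 ]
605 0.14225920411795548 ((550.8560791015625, -238.8115234375), (20.86246681213379, 18.918193817138672), 18.00625228881836)
650 0.14146508503838326 ((550.9041137695312, -238.67359924316406), (20.92900848388672, 19.297149658203125), 17.441181182861328)
3399 0.07978693283523099 ((546.5302124023438, -228.9096221923828), (65.1875228881836, 80.24229431152344), 18.395259857177734)
((535.2077026367188, -195.6600341796875), (65.17671966552734, 150.5547332763672), 18.744598388671875)
```

View pics/w1.png

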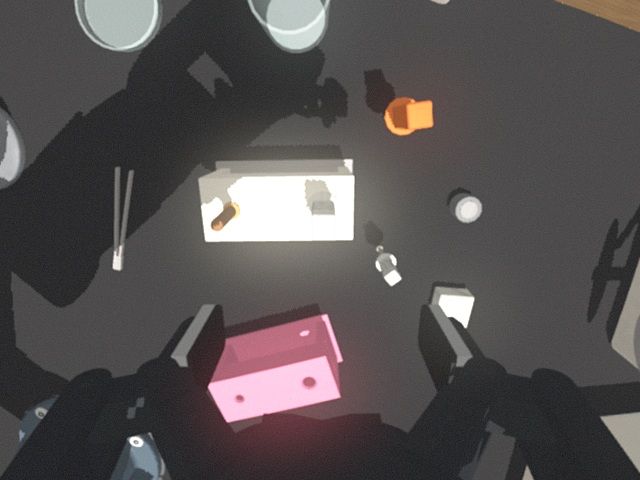

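The picture shows the probe's handle at (322,215) in the white rack, with the needle holder at (225,217) and the jaws clear of both. I grasp it now.

```bash
python3 - <<'E'
from h import *
from cell import r, optics
r.move_linear([.5505,-.2387,.16],q(18.),vel=.15)
r.move_linear([.5505,-.2387,.113],vel=.1)
r.set_gripper(0.0,80); r.sleep(.2)
print(r.current_t(),r.current_opening(),r.current_finger_force(),r.current_contact_force(),r.current_tool_pos())
r.move_linear([.5505,-.2387,.23],vel=.12); r.sleep(.2)
print(r.current_t(),r.current_opening(),r.current_contact_force(),r.current_tool_pos())
d,W=wrist(r,optics); cv2.imwrite("pics/w2.png",d["pixels"][:,:,::-1])
d=optics.get_image("scene"); cv2.imwrite("pics/s2.png",cv2.resize(d["pixels"][150:400,150:400,::-1],None,fx=2.3,fy=2.3))
E
```

```text
4.3917 0.2223630477465828 78.3172059059143 [-0.13219318 -0.19664035  5.88296592] [ 0.55070449 -0.23881175  0.11335442]
5.7167 0.2245959349137326 [-0.17058169  0.01377391 -0.95186094] [ 0.55034658 -0.23861542  0.22940617]
```

View pics/s2.png

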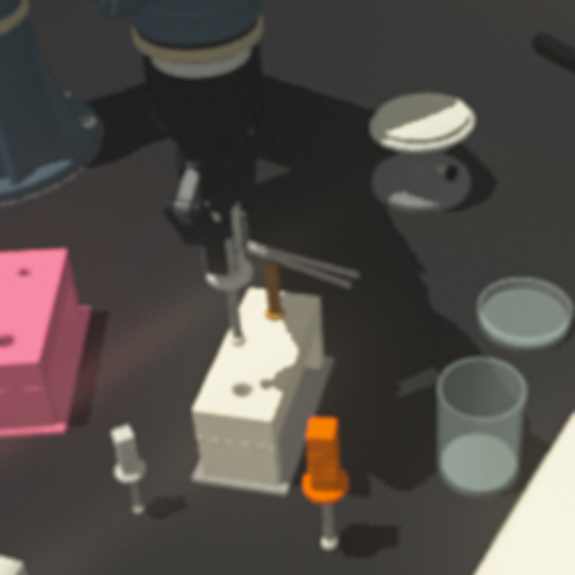

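The probe hangs upright in the jaws, clear of its hole at (242,388) in the crop. Next is a first touch at the slab's centre, stepping down while watching the force.

```bash
cat >> h.py <<'E'
C=np.array([.4815,.1776])
def fz(r,n=5):
    s=[]
    for _ in range(n): s.append(r.current_contact_force()[2]); r.sleep(.008)
    return np.mean(s)
def touch(r,xy,z0,step=.0006,thr=2.,vel=.03,zmin=.18,log=False):
    """come down at xy from TCP height z0 until the tip feels thr N; gives (x,y,z,F), then lifts 8 mm"""
    r.move_linear([xy[0],xy[1],z0],vel=.15); r.sleep(.1); f0=fz(r); z=z0
    while z>zmin:
        z-=step; r.move_linear([xy[0],xy[1],z],vel=vel); F=fz(r,3)-f0
        if log: print(round(r.current_t(),3),round(z,4),round(r.current_tool_pos()[2],5),round(F,2))
        if F>thr: break
    F=fz(r)-f0; p=np.array(r.current_tool_pos()); r.move_linear([xy[0],xy[1],p[2]+.008],vel=.1)
    return [*p,F]
E
python3 - <<'E'
from h import *
from cell import r, optics
r.move_linear([.5505,-.2387,.265],vel=.2)
r.move_linear([*C,.265],vel=.3)
print(r.current_t()); s=[]
for _ in range(10): s.append(round(r.current_contact_force()[2],2)); r.sleep(.01)
print(s)
print(touch(r,C,.200,log=True),r.current_t())
E
```

```text
7.7
[np.float64(-1.2), np.float64(-0.65), np.float64(-1.6), np.float64(-1.01), np.float64(-1.06), np.float64(-1.55), np.float64(-0.96), np.float64(-0.44), np.float64(-0.2), np.float64(-1.63)]
8.783 0.1994 0.19967 0.3
9.058 0.1988 0.19875 -0.37
9.333 0.1982 0.19815 -0.07
9.608 0.1976 0.19757 0.16
9.883 0.197 0.19696 0.1
10.158 0.1964 0.19638 -0.12
10.433 0.1958 0.19577 -0.08
10.708 0.1952 0.19518 0.33
10.983 0.1946 0.19463 0.59
11.258 0.194 0.19421 3.85
[np.float64(0.48163142815849724), np.float64(0.1776200287662267), np.float64(0.19420840761489916), np.float64(3.2030162351209674)] 11.55
```

```bash
python3 - <<'E'
from h import *
from cell import r, optics
P=[]
for a in (0,90,180,270):
    u=np.array([np.cos(np.radians(a)),np.sin(np.radians(a))])*.035
    t=touch(r,C+u,.1945+.06*u[0]+.0022,step=.0006); P.append(t); print(np.round(t,5),r.current_t())
    r.move_linear([*(C+u),.206],vel=.2)
P=np.array(P); A=np.c_[P[:,:2]-C,np.ones(4)]; s,res,_,_=np.linalg.lstsq(A,P[:,2],rcond=None)
print(s,res,np.degrees(np.arctan(np.hypot(*s[:2]))),np.degrees(np.arctan2(s[1],s[0])))
E
```

```text
[0.51657 0.17761 0.19716 2.98714] 13.1917
[0.48159 0.21263 0.19386 2.28611] 15.7333
[0.4466  0.17764 0.19117 3.18978] 18.5583
[0.48161 0.14262 0.19447 3.48469] 20.825
[ 0.0857114  -0.00870849  0.19415502] [1.21545368e-11] 4.924025411344462 -5.801484813175259
```

The face is tilted 4.9°, high towards −6° (+x). I press there at 40 mm from the centre, with the force limited.

```bash
cat >> h.py <<'E'
def press(r,xy,z0,ztarget,lim=17.,step=.0003,tmax=12):
    """push down at xy until the TCP really is at ztarget; no further down while F>lim; back off above 21 N"""
    r.move_linear([xy[0],xy[1],z0],vel=.15); r.sleep(.1); f0=fz(r); z=z0; t0=r.current_t(); L=[]
    while r.current_t()-t0<tmax:
        F=fz(r,3)-f0; a=r.current_tool_pos()[2]; L.append((round(r.current_t()-t0,2),round(z,5),round(a,5),round(F,1)))
        if a<=ztarget: break
        if F>21: z+=.0004
        elif F>lim: r.sleep(.06); continue
        else: z-=step if F<9 else step*.67
        r.move_linear([xy[0],xy[1],z],vel=.03)
    r.move_linear([xy[0],xy[1],r.current_tool_pos()[2]+.008],vel=.1)
    return L
E
python3 - <<'E'
from h import *
from cell import r, optics
a=np.radians(-5.8); xy=C+.04*np.array([np.cos(a),np.sin(a)])
r.move_linear([*xy,.206],vel=.2)
for l in press(r,xy,.1982,.19425): print(*l)
print(r.current_t())
E
```

```text
0.02 0.1982 0.1982 -0.2
0.3 0.1979 0.19793 0.2
0.57 0.1976 0.19766 1.6
0.85 0.1973 0.19742 3.2
1.12 0.197 0.1972 4.4
1.4 0.1967 0.19699 6.4
1.67 0.1964 0.1968 7.9
1.95 0.1961 0.19661 8.5
2.22 0.1958 0.19636 9.3
2.5 0.1956 0.19615 9.3
2.77 0.1954 0.19597 9.7
3.05 0.1952 0.19577 9.4
3.32 0.195 0.19556 9.8
3.6 0.19479 0.19541 9.5
3.88 0.19459 0.1952 9.4
4.15 0.19439 0.19501 8.9
4.42 0.19409 0.19467 9.0
4.7 0.19379 0.19438 9.8
4.97 0.19359 0.19421 9.7
27.0917
```

```bash
cat > feel.py <<'E'
from h import *
from cell import r, optics
P=[]
for a in (0,120,240):
    u=np.array([np.cos(np.radians(a)),np.sin(np.radians(a))])*.036
    r.move_linear([*(C+u),.203],vel=.2)
    t=touch(r,C+u,.1960,step=.0005,thr=2.); t[2]+=t[3]*.0001; P.append(t); print(np.round(t,5),r.current_t())
P=np.array(P); s=np.linalg.solve(np.c_[P[:,:2]-C,np.ones(3)],P[:,2])
print(s,np.degrees(np.arctan(np.hypot(*s[:2]))),np.degrees(np.arctan2(s[1],s[0])))
E
python3 feel.py
```

```text
[0.51755 0.17762 0.19533 2.19114] 28.575
[0.46363 0.20883 0.19367 4.54647] 31.3667
[0.46363 0.14645 0.19408 3.96867] 33.8833
[ 0.02694883 -0.00655539  0.19435703] 1.5886728872644569 -13.671845509606602
```

Still 1.6° high towards −14°: under 9–10 N the probe gives about 0.9 mm in the grip. I press again allowing for that.

```bash
python3 - <<'E'
from h import *
from cell import r, optics
a=np.radians(-13.7); xy=C+.04*np.array([np.cos(a),np.sin(a)])
r.move_linear([*xy,.202],vel=.2)
for l in press(r,xy,.1953,.19342)[2:]: print(*l)
print(r.current_t())
E
python3 feel.py
```

```text
0.58 0.1947 0.19482 3.4
0.85 0.1944 0.19458 4.4
1.12 0.1941 0.19442 5.9
1.4 0.1938 0.19426 7.7
1.67 0.1935 0.19405 8.9
1.95 0.1932 0.19379 8.6
2.23 0.1929 0.19351 8.8
2.5 0.1926 0.19321 9.2
37.4833
[0.51759 0.17762 0.19449 3.2537 ] 39.5167
[0.46363 0.20882 0.19424 5.18795] 42.0333
[0.46359 0.14643 0.1944  2.85613] 44.275
[ 0.00317386 -0.00260258  0.19437934] 0.23516821076517375 -39.35187234525031
```

Level to 0.24°. Now I put the probe back.

```bash
python3 - <<'E'
from h import *
from cell import r, optics
r.move_linear([*r.current_tool_pos()[:2],.265],vel=.2)
r.move_linear([.5505,-.2387,.265],vel=.3)
r.move_linear([.5505,-.2387,.20],vel=.2); r.sleep(.1); f0=np.array(r.current_contact_force())
ok=True
for z in (.185,.17,.15,.13,.118,.1145):
    r.move_linear([.5505,-.2387,z],vel=.08); f=np.array(r.current_contact_force())-f0; print(z,f.round(1),r.current_tool_pos()[2])
    if np.linalg.norm(f)>8: ok=False; break
print(ok,r.current_t())
if ok:
    z=.1145
    while z>.1125:
        z-=.0005; r.move_linear([.5505,-.2387,z],vel=.03); f=fz(r,3)-f0[2]; print(round(z,4),f)
        if f>2.5: break
d=optics.get_image("scene"); cv2.imwrite("pics/s3.png",cv2.resize(d["pixels"][150:400,150:400,::-1],None,fx=2.3,fy=2.3))
print(r.current_t())
E
```

```text
0.185 [ 1.1 -2.4 -0. ] 0.18474152800127328
0.17 [ 0.8 -1.9  0.8] 0.169488353183724
0.15 [ 0.6 -1.8  0.2] 0.14938794760660315
0.13 [ 0.2 -2.1 -0.2] 0.12938663733272082
0.118 [ 0.1 -2.9 -0. ] 0.11739643148955166
0.1145 [ 0.4 -1.6 -0.2] 0.11439982874376597
True 48.8
0.114 0.36066946420476487
0.1135 0.19589673544380137
0.113 5.6396161371866675
49.675
```

View pics/s3.png

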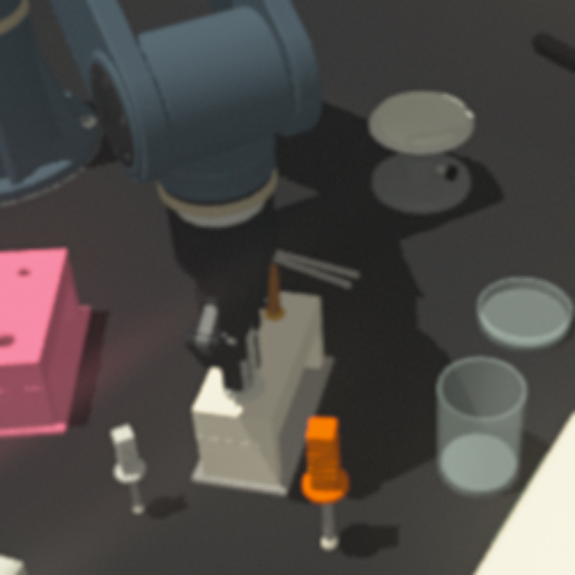

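The guard is on the rack's top at about (240,390), with the probe in its hole, and the slab looks level. I release it, retreat and check before handing in.

```bash
python3 - <<'E'
from h import *
from cell import r, optics
r.set_gripper(1.0); r.sleep(.1)
r.move_linear([.5505,-.2387,.165],vel=.12)
r.move_linear([.5505,-.2387,.29],vel=.25); r.sleep(.2)
d,W=wrist(r,optics); w=W.reshape(-1,3); w=w[(abs(w[:,0]-.549)<.04)&(abs(w[:,1]+.238)<.04)&(w[:,2]>.128)]
print(len(w),w[:,2].max(),np.median(w[:,2]),cv2.minAreaRect(w[:,:2].astype(np.float32)*1000))
T=cloud(optics.get_image("top"))[222:292,215:285].reshape(-1,3); T=T[(T[:,2]>.08)&(T[:,2]<.12)]
print(np.linalg.lstsq(np.c_[T[:,:2]-C,np.ones(len(T))],T[:,2],rcond=None)[0],r.current_t())
E
```

```text
25075 0.36529848147280153 0.3496719551099707 ((555.2761840820312, -235.88134765625), (31.693981170654297, 93.3809814453125), 21.59147071838379)
[0.00489483 0.00972467 0.0899465 ] 51.9667
```

```bash
python3 - <<'E'
from h import *
from cell import r, optics
d,W=wrist(r,optics); w=W.reshape(-1,3); w=w[(abs(w[:,0]-.549)<.04)&(abs(w[:,1]+.238)<.04)&(w[:,2]>.128)&(w[:,2]<.2)]
print(len(w),np.median(w[:,2]),cv2.minAreaRect(w[:,:2].astype(np.float32)*1000),r.current_t())
cv2.imwrite("pics/w4.png",d["pixels"][:,:,::-1])
E
```

```text
665 0.14252684960358325 ((550.8596801757812, -237.50119018554688), (20.063518524169922, 19.865415573120117), 18.231142044067383) 52.0167
```

View pics/w4.png

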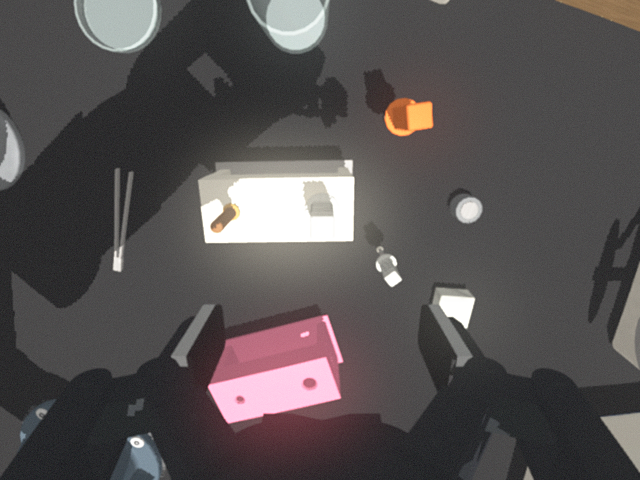

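The probe is upright in its hole at (320,218), its top at 142.5 mm as before, and the other things in view have not moved.

```bash
python3 -c "
from cell import r
print(r.hand_in(), r.current_t())"
```

```text
the job is handed in; nothing more can be done
the job is handed in; nothing more can be done
```

The job is handed in: by the last touches the slab is level to about 0.24°, the highest force I read while pressing was about 10 N, and the probe is back in its rack hole with about 52 s on the clock of the 64 s allowed.

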